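# Slide the blank carrier under the punch bridge and stamp it

### The job

Push the flat aluminium carrier plate along the bench, under the low steel bridge of the punch jig, until its leading edge is flush against the stop bar. Only then press the sprung punch down with a fingertip so that it bears firmly on the blank, and let it spring back up. Do not lift or tip the plate, and leave the other things on the bench alone.

Things in the scene. Friction and masses are not known exactly. Their poses are not given: they have to be found in the camera images.
- carrier: Carrier: loose flat aluminium plate, 120 long (x) x 90 wide (y) x 18 mm thick, about 0.45 kg, a flush round brass blank 26 mm across in the middle of its top. Origin at the centre of its underside, z up. It starts flat on the bench in front of the jig's mouth, its x axis within 15 degrees of the jig's, up to 20 mm off the jig's centre line.
- jig: Dark steel jig fixed to the bench. Origin on the bench below the punch; +x is the way the carrier is pushed in. Bridge: x -22 to 22 mm, underside 23, top 41 mm up, on two legs with a 106 mm wide opening (y -53 to 53; 146 outside). Stop bar: 18 mm high, near face at x = 60 mm, so a flush carrier has its centre at x = 0; low strips join it to the legs. Mouth at -x, bench level throughout.
- punch: Punch: upright steel plunger through the middle of the bridge, round head 32 mm across. Origin at the centre of the head's top, 62 mm above the bench at rest. Pressed straight down against a light spring (2 N to start, about 5 N at 5 mm), its foot meets a carrier below after 5 mm (9 mm of travel if there is none); it springs back by itself.
- jar: Small glass jar with a steel cap, 48 mm across, 60 mm high; leave alone. Origin at the centre of its underside.
- bangle: Brass bangle lying flat, 64 mm across, 12 mm high; leave alone. Origin at the centre of its underside.
- block: Square steel bench block, 60 x 60 x 22 mm; leave alone. Origin at the centre of its underside.
- hammer: Hammer lying on the bench, about 220 mm long along its x, handle to its -x; leave alone.
- cone: Small wooden ring cone standing upright, 48 mm across its foot, 66 mm high; leave alone. Origin at the centre of its underside.
- wrench: Steel wrench lying on the bench, about 150 mm long along its x; leave alone.
- dish: White ceramic dish, 70 mm across, 25 mm high; leave alone. Origin at the centre of its underside.

How it is judged:
By the outcome, as a careful person would: the job done as asked, in the order asked, and still so for the second after the job is handed in, with the robot touching nothing.
It also fails if it takes over 72 s, if anything falls off the work surface, if the arm or the gripper's body presses on something with over 40 N, if the wrist force passes 120 N, or if a joint passes its speed limit or range.

### The arm

A 7-joint arm with a two-finger parallel gripper is mounted at the origin on the work surface. World frame = base frame: x ahead of the robot, y to its left, z up, the work surface at z = 0. Lengths are in m, angles in rad, forces in N, time in s.
With the tool pointing down it reaches from about 0.4 to 0.875 m from the base axis. Payload 19.3 kg.
Tool frame: the origin (TCP) lies at the very end of the fingers, on their centre line; the grasp point (between the pads) lies 19 mm behind it; z points along the fingers, y is the line along which they close (so a half turn about z gives the same grasp; the last joint's range is limited). The gripper opens to 85 mm and grips with 20 to 120 N. Pads are 22 mm wide; open, the fingers measure 114 mm over their backs; the gripper's body (76 mm by 85 mm) begins 54 mm behind the grasp point. The pads swing forward as they close: fully open they stand 13 mm farther back than shut.
Start: joints at [-1.266, 0.521, -0.036, 1.599, 0.021, 1.021, -0.113], TCP at [0.229, 0.582, 0.231] pointing down, gripper open.
Joint ranges: [-2.91, 2.91], [-0.3, 2.13], [-1.5, 1.42], [0.17, 2.43], [-1.26, 4.41], [0.16, 1.93], [-2.52, 2.52]. Speed limits (rad/s): [1.89, 1.89, 2.39, 2.39, 3.01, 3.01, 3.01].

### API

Orientations are given as [roll, pitch, yaw] about the fixed x, y, z axes, in that order (R = Rz(yaw) Ry(pitch) Rx(roll)).
In Python, from workcell import bot gives the robot as it stands.
- The arm moves only by the tool carry_out, never from a script. Its argument "rows" is a list that holds one entry, the list of rows, each a list of 4 numbers: the shift along the tool's x, y, z in m, then the turn about the tool's z in degrees. In form: [[[x, y, z, twist], ...]]. A call has 1 to 12 rows; each row is the pose to reach, as a shift and turn from the pose commanded when the call began, along the tool's axes at that moment; what a row does not reach only later rows make up. A row lasts 1/12 s, in which the tool goes at most 41.7 mm and 7.16 degrees, less where a joint would pass 70% of its speed; a pose out of reach is approached as far as the arm can. A call with a gripper value outside its range is refused whole. "grip" is the finger opening in m, from 0 to 0.0854, set as the call begins (left out, the last holds). The fingers move at their own pace and stop on an object; "grip_force" is the grip in N (left out, the last holds). Time passes only in rows, so rows that repeat a pose let the fingers close. It gives the time, the measured TCP pose, the force, the opening and the grip force at its end, in the units of the state.
- bot.observe(): the state, without advancing time (a new reading comes with each control period).
- bot.grab_frame(name): name is "side" or "top"; returns a dict with "pixels" (400x640x3 uint8, red, green, blue), "K" (3x3 intrinsics, pixels), "pose" (4x4, takes a point from camera to world coordinates). Camera axes: x right, y down, z forward; pixel columns grow to the right and rows downward; lengths in m; the calibration is good to about 2 mm. A picture is of the moment at which its call begins. There is no depth.
- bot.job_done(): hands the job in; it is judged then, once.
Trained networks look in a picture, given as the dict that the camera call returned (one of the last four; its "shot" number tells which), for a name from the list of things; names that differ only in an ending like _2 or _b are one class to them, and where a whole thing is asked for, a point or a joint stands for the part that bears it (a point fixed in the world has none). Each returns a list of dicts, best first, with "conf" (0 to 1); they miss things now and then, are a little off and sometimes report something else, mostly with a low value. They report only what shows in the picture. A call takes as long as a camera call.
- bot.look_for(picture, label): "position" ([column, row] in pixels, amid what is visible of it).
- bot.regions_of(picture, label): "region" (400x640 bool, what is visible of it) and "position" ([column, row] in pixels, amid what is visible of it).
- bot.spot_point(picture, label): "position" ([column, row] in pixels: a listed point, or the origin of a listed thing).
The state is a dict: "clock": time; "qpos": joint angles; "qd": joint speeds; "joint_efforts": joint torques, N m; "position": TCP position; "tool_rot": TCP orientation; "force": force on the tool from outside, world axes, zero at the start; "moment": the same for the moment, N m; "grip_width": finger opening in m; "finger_force": force on a finger pad.
Only numpy, scipy, OpenCV 4.12 (cv2) and the standard library are available. Lean on these libraries where they do the work, as an engineer would, in place of code of your own. Each camera call takes 0.05 s, during which the arm holds its last target. There are 200 camera calls.

## Working session

There is one attempt and no reset: what is moved stays moved. The work goes in short steps, Python scripts to look and compute and a tool call to move; the robot and the scene stay as the last step left them, time stands still between calls to the robot, and variables do not carry over. Pictures are saved under pics/ and viewed, at most 12 in all, crops included, and the job is handed in when it is done.

Besides the shell and the picture viewer there is one more tool, called after ">>>" as name([rows], argument=value, ...), one row to a line, values as JSON. carry_out: Moves the arm, as the interface text tells. Its arguments: {"type":"object","properties":{"rows":{"type":"array","items":{"type":"array","items":{"type":"array","items":{"type":"number"}}}},"grip":{"type":"number"},"grip_force":{"type":"number"}},"required":["rows"]}

```bash
mkdir -p pics; cat > h.py <<'E'
import numpy as np, cv2
from workcell import bot
def ray(f,px,z):
    K=np.array(f["K"]);P=np.array(f["pose"])
    d=P[:3,:3]@np.linalg.inv(K)@np.array([px[0],px[1],1.]);o=P[:3,3]
    return (o+d*(z-o[2])/d[2])
def proj(f,p):
    K=np.array(f["K"]);P=np.array(f["pose"])
    c=P[:3,:3].T@(np.array(p)-P[:3,3]);u=K@c;return u[:2]/u[2]
def save(f,n,box=None,s=1):
    im=f["pixels"][:,:,::-1]
    if box: im=im[box[1]:box[3],box[0]:box[2]]
    cv2.imwrite("pics/"+n,cv2.resize(im,None,fx=s,fy=s,interpolation=cv2.INTER_CUBIC))
E
python3 - <<'E'
from h import *
np.set_printoptions(precision=4,suppress=True)
s=bot.observe();print(s["clock"],s["position"],s["tool_rot"],s["force"])
for c in("top","side"):
    f=bot.grab_frame(c);save(f,c+"0.png");print(c,f["pose"][:3,3] if hasattr(f["pose"],'shape') else f["pose"])
    for n,z in(("carrier",0),("jig",0),("punch",.062)):
        for r in bot.spot_point(f,n)[:2]:print(n,r["position"],r["conf"],ray(f,r["position"],z))
    if c=="top":
        r=bot.regions_of(f,"carrier")
        for q in r[:1]:
            cs=cv2.findContours(q["region"].astype(np.uint8),0,2)[0];k=max(cs,key=cv2.contourArea)
            pts=np.array([ray(f,p,.018)[:2] for p in k[:,0]],np.float32)
            print("rect",cv2.minAreaRect(pts))
E
```

```text
0.0 [0.2287 0.5813 0.2307] [-3.1405  0.0001  2.7669] [ 0.0768 -0.1808  0.3292]
top [0.5166 0.0188 1.0211]
carrier [366.3, 231.3] 0.85 [ 0.524  -0.0921  0.    ]
jig [301.5, 220.5] 0.67 [0.5501 0.0569 0.    ]
jig [452.3, 292.1] 0.17 [ 0.3842 -0.2853  0.    ]
punch [297.3, 220.0] 0.58 [0.5493 0.0637 0.062 ]
rect ((0.528505802154541, -0.09077431261539459), (0.12037619948387146, 0.09020570665597916), 77.36088562011719)
side [0.371  0.516  0.7304]
carrier [360.6, 197.7] 0.86 [ 0.5285 -0.0976  0.    ]
carrier [344.4, 139.3] 0.18 [ 0.6556 -0.2935  0.    ]
jig [332.7, 241.6] 0.86 [0.5394 0.0597 0.    ]
punch [329.9, 229.5] 0.68 [0.5437 0.0715 0.062 ]
punch [331.0, 239.6] 0.23 [0.5306 0.0952 0.062 ]
```

View pics/top0.png

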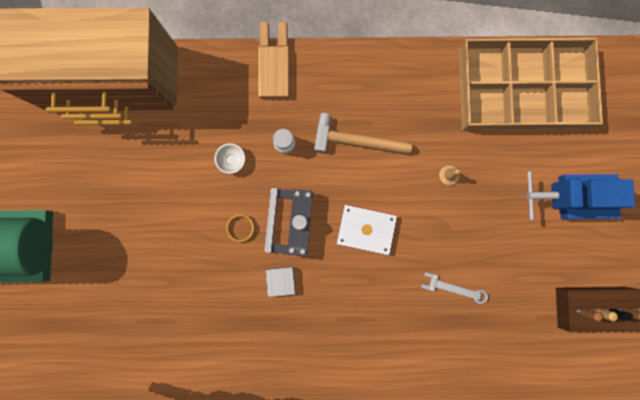

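View pics/side0.png

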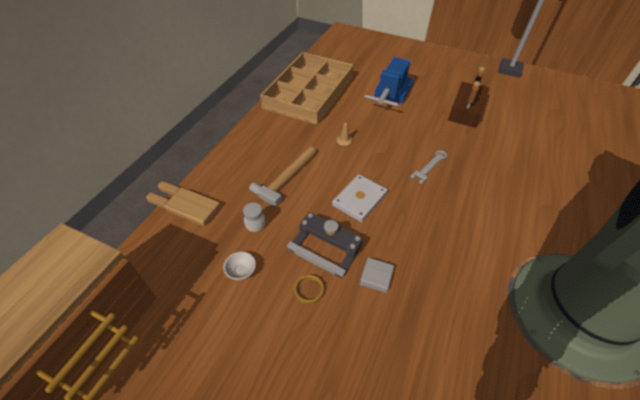

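```bash
python3 - <<'E'
from h import *
f=bot.grab_frame("top");save(f,"c1.png",(250,175,410,275),5)
f2=bot.grab_frame("side");save(f2,"c2.png",(270,160,400,290),4.6)
E
```

```text
(no output)
```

View pics/c1.png

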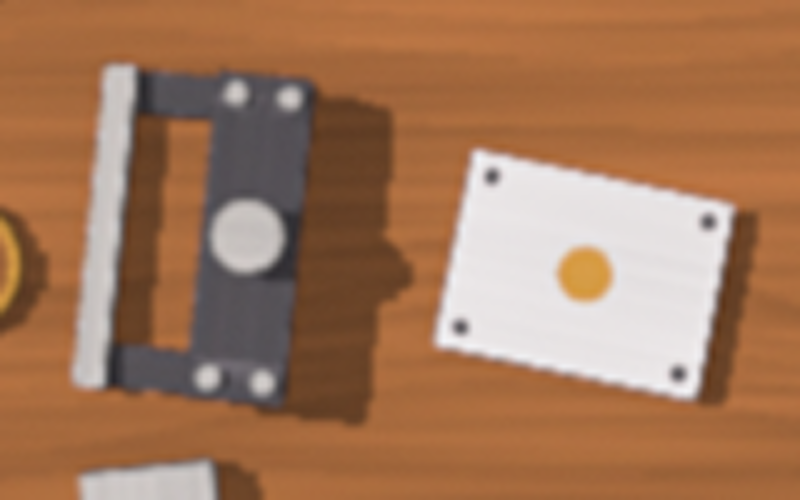

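View pics/c2.png

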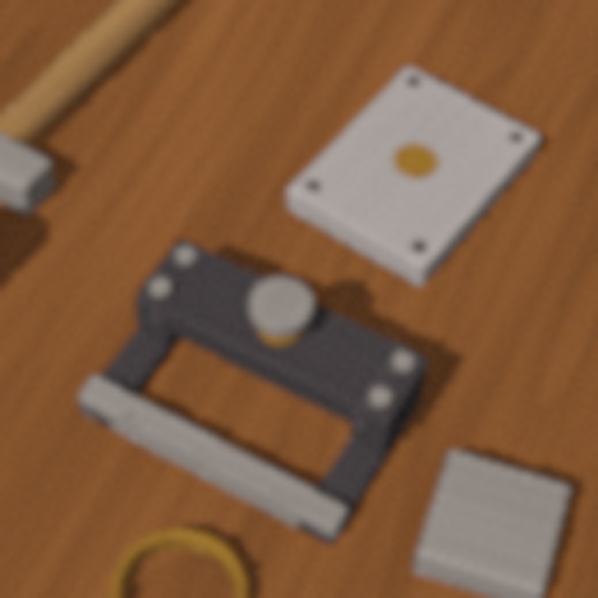

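```bash
python3 - <<'E'
from h import *
from scipy.optimize import least_squares
np.set_printoptions(precision=4,suppress=True)
f=bot.grab_frame("top");g=bot.grab_frame("side")
T=lambda u,v:(250+u/5,175+v/5)
S=lambda u,v:(270+u/4.6,160+v/4.6)
ob=[(f,(-22,-73,41),T(315,80)),(f,(-22,73,41),T(283,406)),(f,(60,-73,18),T(138,66)),(f,(60,73,18),T(105,387)),(f,(0,0,62),T(247,236)),
(g,(0,0,62),S(282,303)),(g,(-22,-73,41),S(187,241)),(g,(22,73,41),S(408,418)),(g,(-22,73,41),S(428,362)),(g,(22,-73,41),S(142,292))]
def fit(ob):
    def R(p):
        c,s=np.cos(p[2]),np.sin(p[2]);r=[]
        for fr,m,u in ob:
            x,y,z=np.array(m)/1000;r+=list(proj(fr,(p[0]+c*x-s*y,p[1]+s*x+c*y,z))-u)
        return r
    q=least_squares(R,[.55,.06,1.47]);return q.x,np.degrees(q.x[2]),np.array(q.fun).reshape(-1,2)
for o in(ob,ob[:5],ob[5:]):print(*fit(o))
cc=[(60,45,18),(60,-45,18),(-60,45,18),(-60,-45,18),(0,0,18)]
a=[T(436,345),T(473,150),T(698,400),T(735,207),T(585,274)]
b=[S(418,280),S(290,195),S(540,138),S(410,67),S(415,161)]
A=[(f,m,u) for m,u in zip(cc,a)];B=[(g,m,u) for m,u in zip(cc,b)]
for o in(A+B,A,B):print(*fit(o))
E
```

```text
[0.5437 0.0587 1.4685] 84.1369565523558 [[ 0.024   0.0683]
 [ 0.1742  0.666 ]
 [-0.2744  0.5299]
 [-0.2117  0.5438]
 [ 0.2254  0.3714]
 [ 0.9389 -0.568 ]
 [-0.7144 -1.0979]
 [-2.9259  0.9178]
 [ 1.619  -1.0871]
 [-0.8809  0.4754]]
[0.5446 0.0587 1.4654] 83.96063389922085 [[ 0.1279 -0.3058]
 [ 0.0764  0.263 ]
 [-0.1591  0.0551]
 [-0.2929  0.0383]
 [ 0.233  -0.0566]]
[0.5426 0.0589 1.4787] 84.72052410938947 [[ 1.3468 -0.3215]
 [-0.5833 -0.7017]
 [-2.252   0.9813]
 [ 2.0962 -1.1116]
 [-0.5925  0.9743]]
[ 0.5272 -0.0904  1.3507] 77.39104635966737 [[-0.8794 -0.2261]
 [-0.1166 -0.1523]
 [-1.1177 -0.0028]
 [-0.7203 -0.4923]
 [-0.621   0.0041]
 [ 1.7048 -2.3446]
 [-0.1992 -1.3458]
 [ 0.5235 -0.3758]
 [-0.003  -0.3433]
 [ 0.5465  0.2551]]
[ 0.5268 -0.0919  1.3557] 77.6787273557353 [[-0.1158  0.101 ]
 [ 0.4472  0.1291]
 [-0.2974  0.062 ]
 [-0.1014 -0.4697]
 [ 0.0709  0.1782]]
[ 0.5274 -0.0871  1.3432] 76.95921067429417 [[ 0.9259 -1.3931]
 [-0.8495 -0.6264]
 [ 0.1432  0.6203]
 [-0.2939  0.4411]
 [ 0.0238  1.1167]]
```

```bash
cat >> h.py <<'E'
J=np.array([.5445,.0587]);JY=np.radians(84.0)
def w(jx,jy): c,s=np.cos(JY),np.sin(JY);return J+np.array([c*jx-s*jy,s*jx+c*jy])
def tool(D,yaw): c,s=np.cos(yaw),np.sin(yaw);return np.round([1000*(D[0]*c+D[1]*s),1000*(D[0]*s-D[1]*c),-1000*D[2]],1)
def to(p,yawdeg):
    s=bot.observe();y=s["tool_rot"][2];t=(np.degrees(y)-yawdeg+180)%360-180
    return tool(np.array(p)-s["position"],y),"twist",round(t,2)
def injig(p): d=np.array(p[:2])-J;c,s=np.cos(JY),np.sin(JY);return np.round([1000*(c*d[0]+s*d[1]),1000*(-s*d[0]+c*d[1])],1)
E
python3 -c "
from h import *
print(to([.5,.2,.23],84)); a=w(-245,1);print(a, to([*a,.2],84)); print(tool(np.array([*a,.2])-[.5,.2,.23],JY))"
```

```text
(array([-392. , -255.8,    1.3]), 'twist', np.float64(74.52))
[ -26.0594954 -243.4946359] (array([-6.490480e+04, -2.367523e+05,  3.130000e+01]), 'twist', np.float64(74.52))
[-2.451359e+05 -9.410000e+02  3.000000e+01]
```

>>> carry_out([
  [[-0.035,-0.023,0,7],[-0.07,-0.046,0,14],[-0.105,-0.069,0,21],[-0.14,-0.091,0,28],[-0.175,-0.114,0,35],[-0.21,-0.137,0,42],[-0.245,-0.16,0,49],[-0.28,-0.183,0,56],[-0.315,-0.206,0,63],[-0.35,-0.228,0,70],[-0.392,-0.256,0,74.5],[-0.392,-0.256,0,74.5]],
], grip=0.04)

```text
clock: 1.65
position: [0.503, 0.1939, 0.2318]
tool_rot: [3.139, 0.001, 1.455]
force: [0.3, -1.1, -0.6]
grip_width: 0.0401
finger_force: 0.0
```

```bash
python3 -c "
from h import *
a=w(-.245,.001);print(a,bot.observe()['position'],bot.observe()['qpos'], to([*a,.1],84))"
```

```text
[ 0.517896   -0.18485334] [0.50297676 0.19390134 0.23176526] [-0.75738871  0.40549217  0.37189191  1.84286436 -0.17749118  0.9247787
 -0.4219247 ] (array([-374.5,   58.7,  131.8]), 'twist', np.float64(-0.65))
```

>>> carry_out([
  [[-0.037,0.006,0,0],[-0.074,0.012,0,0],[-0.111,0.018,0,0],[-0.148,0.024,0,0],[-0.185,0.03,0,0],[-0.222,0.036,0,0],[-0.259,0.042,0.02,0],[-0.295,0.048,0.04,0],[-0.33,0.052,0.06,0],[-0.36,0.056,0.08,0],[-0.381,0.058,0.11,0],[-0.381,0.058,0.13,0]],
])

```text
clock: 2.65
position: [0.5167, -0.1899, 0.0995]
tool_rot: [-3.141, 0.002, 1.462]
force: [-0.0, -0.2, 0.4]
grip_width: 0.0402
finger_force: 0.0
```

>>> carry_out([
  [[0,0,0,0],[0,0,0,0],[0,0,0,0]],
])

```text
clock: 2.9
position: [0.5186, -0.1845, 0.1025]
tool_rot: [3.14, -0.0, 1.468]
force: [-0.0, 0.2, 1.5]
grip_width: 0.04
finger_force: 0.0
```

```bash
python3 -c "
from h import *
a=w(-.245,.001);s=bot.observe();print(s['position'],s['tool_rot'],injig(s['position']),to([*a,.003],84))
f=bot.grab_frame('side');save(f,'s1.png',(250,60,480,260),3)"
```

```text
[ 0.51862556 -0.18452422  0.10247765] [ 3.14043938e+00 -1.32527350e-04  1.46754546e+00] [-244.6    0.3] (array([-0.4, -0.7, 99.5]), 'twist', np.float64(0.08))
```

View pics/s1.png

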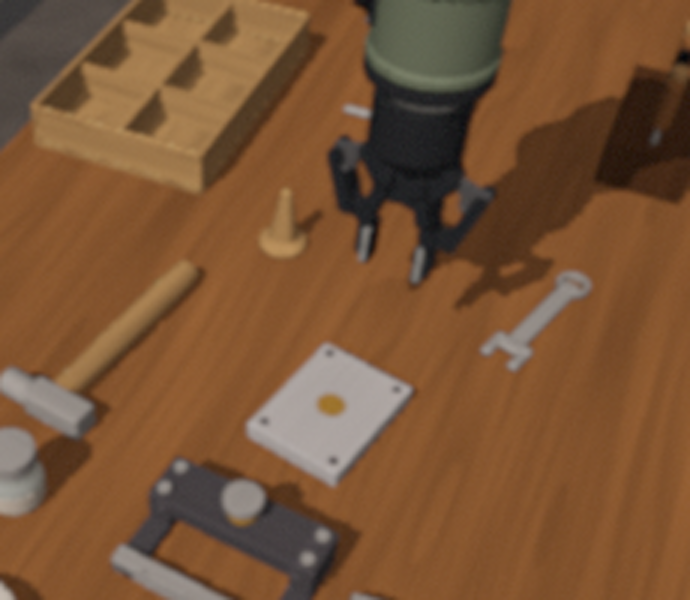

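>>> carry_out([
  [[0,0,0.02,0],[0,0,0.04,0],[0,0,0.06,0],[0,0,0.075,0],[0,0,0.085,0],[0,0,0.091,0],[0,0,0.095,0],[0,0,0.097,0],[0,0,0.097,0],[0,0,0.097,0],[0.005,0,0.097,0],[0.01,0,0.097,0]],
])

```text
clock: 3.95
position: [0.5192, -0.175, 0.0047]
tool_rot: [3.141, 0.0, 1.466]
force: [-0.7, 0.6, 0.6]
grip_width: 0.04
finger_force: 0.0
```

>>> carry_out([
  [[0.005,0,0,0],[0.01,0,0,0],[0.015,0,0,0],[0.02,0,0,0],[0.025,0,0,0],[0.03,0,0,0],[0.035,0,0,0],[0.04,0,0,0],[0.045,0,0,0],[0.05,0,0,0],[0.053,0,0,0],[0.053,0,0,0]],
])

```text
clock: 4.95
position: [0.5244, -0.1216, 0.0043]
tool_rot: [-3.141, -0.0, 1.467]
force: [-0.2, 0.2, -0.0]
grip_width: 0.0399
finger_force: 0.0
```

```bash
cat > chk.py <<'E'
from h import *
s=bot.observe();print(s['clock'],s['position'],np.degrees(s['tool_rot'][2]),injig(s['position']),s['force'])
import sys
f=bot.grab_frame('top')
for q in bot.regions_of(f,"carrier")[:1]:
    k=max(cv2.findContours(q["region"].astype(np.uint8),0,2)[0],key=cv2.contourArea)
    r=cv2.minAreaRect(np.array([ray(f,p,.018)[:2] for p in k[:,0]],np.float32));print(q["conf"],r,injig(r[0]))
for q in bot.spot_point(f,"carrier")[:1]:print("spot",q["conf"],injig(ray(f,q["position"],0)))
if len(sys.argv)>1: save(f,sys.argv[1],(250,175,410,275),5)
E
python3 chk.py t1.png
```

```text
4.95 [ 0.52441509 -0.12157783  0.00428736] 84.07066197938163 [-181.4    1.1] [-0.17344795  0.19554936 -0.03162977]
0.74 ((0.5267164707183838, -0.04054205119609833), (0.10064414888620377, 0.09008679538965225), 83.76220703125) [-100.6    7.3]
spot 0.76 [-110.     4.3]
```

View pics/t1.png

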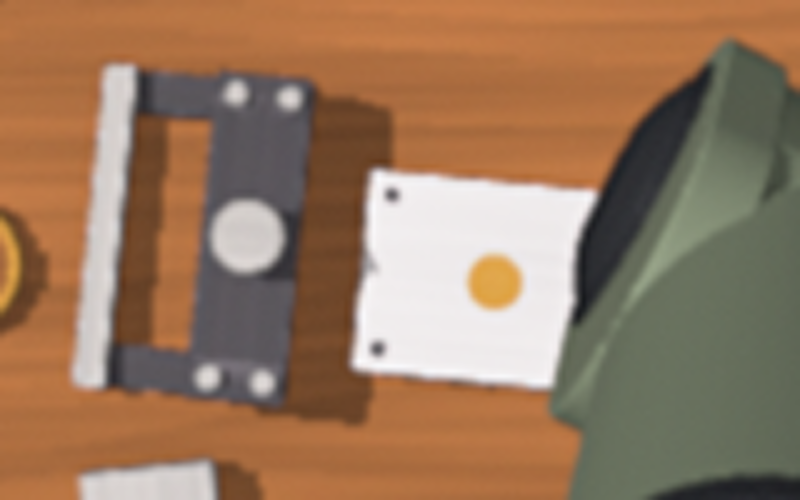

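```bash
python3 - <<'E'
from h import *
f=bot.grab_frame('top')
for u,v in((371,170),(352,370),(495,282)):print(injig(ray(f,(250+u/5,175+v/5),.018)))
s=bot.observe()
c,si=np.cos(JY),np.sin(JY)
for p in((-.111,.090),):print(w(*p),to([*w(*p),.003],84))
E
```

```text
[-50.7 -36.2]
[-50.7  54.5]
[-111.3    9. ]
[ 0.44339037 -0.04228437] (array([ 71. , -88.7,   1.1]), 'twist', np.float64(0.04))
```

>>> carry_out([
  [[-0.015,0,0,0],[-0.03,0,0,0],[-0.03,0,-0.03,0],[-0.03,0,-0.06,-7],[-0.03,0,-0.09,-14],[-0.03,0,-0.09,-21],[-0.03,0,-0.09,-28],[-0.03,0,-0.09,-35],[-0.03,0,-0.09,-42],[-0.03,0,-0.09,-49],[-0.03,0,-0.09,-56],[-0.03,0,-0.09,-63]],
])

```text
clock: 6.15
position: [0.5211, -0.1522, 0.0943]
tool_rot: [-3.142, -0.0, 2.572]
force: [-0.1, -0.3, -0.2]
grip_width: 0.0398
finger_force: 0.0
```

>>> carry_out([
  [[0.022,0.008,0,-7],[0.045,0.016,0,-14],[0.067,0.024,0,-21],[0.09,0.032,0,-27],[0.11,0.04,0,-27],[0.129,0.046,0,-27],[0.129,0.046,0,-27],[0.129,0.046,0.03,-27],[0.129,0.046,0.06,-27],[0.129,0.046,0.08,-27],[0.129,0.046,0.09,-27],[0.129,0.046,0.09,-27]],
])

```text
clock: 7.15
position: [0.4372, -0.0436, 0.0027]
tool_rot: [-3.141, -0.003, 3.037]
force: [0.2, -0.1, -0.1]
grip_width: 0.0398
finger_force: 0.0
```

```bash
python3 chk.py; python3 -c "
from h import *
print(to([*w(-.111,.056),.004],174))"
```

```text
7.15 [ 0.43719802 -0.043607    0.00271023] 174.02331382107934 [-113.   96.] [ 0.21693424 -0.12284174 -0.11046795]
0.64 ((0.5261309146881104, -0.050490595400333405), (0.11974570900201797, 0.09103205054998398), 85.04263305664062) [-110.5    6.9]
spot 0.73 [-108.1    9.1]
(array([-38.6,   1.8,   1.2]), 'twist', np.float64(0.01))
```

>>> carry_out([
  [[-0.006,0.001,0,0],[-0.012,0.002,0,0],[-0.018,0.002,0,0],[-0.022,0.002,0,0],[-0.026,0.002,0,0],[-0.029,0.002,0,0],[-0.032,0.002,0,0],[-0.035,0.002,0,0],[-0.038,0.002,0,0],[-0.04,0.002,0,0],[-0.04,0.002,0,0],[-0.04,0.002,0,0]],
])

```text
clock: 8.3
position: [0.4775, -0.0457, 0.0041]
tool_rot: [-3.141, -0.001, 3.037]
force: [-4.5, -0.7, 1.3]
grip_width: 0.0403
finger_force: 2.0
```

>>> carry_out([
  [[0.01,0,0,0],[0.03,0,0,0],[0.04,0,-0.02,0],[0.04,0,-0.05,0],[0.04,0,-0.09,0],[0.04,0,-0.09,0]],
])

```text
clock: 8.8
position: [0.4409, -0.0416, 0.0996]
tool_rot: [3.141, 0.007, 3.037]
force: [2.8, 0.1, 0.8]
grip_width: 0.0401
finger_force: 0.0
```

```bash
python3 chk.py t2.png
```

```text
8.8 [ 0.44089081 -0.04162549  0.0996358 ] 174.00085817615062 [-110.6   92.6] [2.75207803 0.08727003 0.75406531]
0.87 ((0.5331957340240479, -0.05224855989217758), (0.12254162132740021, 0.09414023160934448), 84.38481903076172) [-111.5   -0.4]
spot 0.84 [-106.8    2.3]
```

View pics/t2.png

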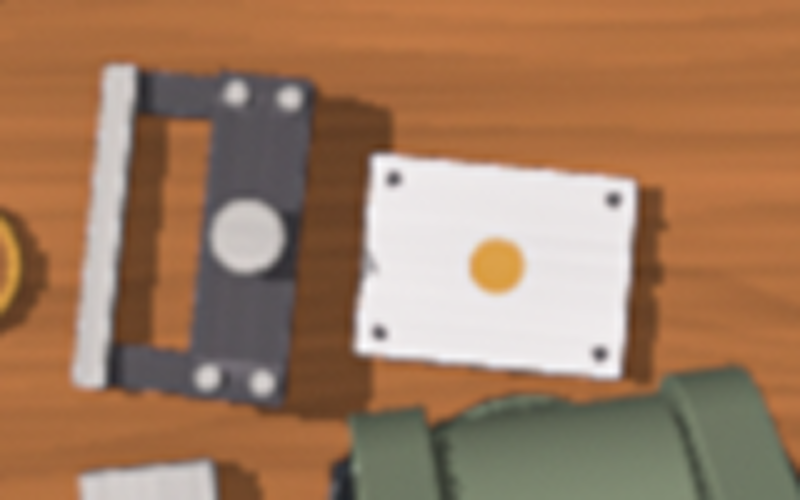

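>>> carry_out([
  [[-0.01,-0.015,0,7],[-0.02,-0.03,0,14],[-0.03,-0.045,0,21],[-0.04,-0.06,0,28],[-0.05,-0.075,0,35],[-0.06,-0.088,0,42],[-0.07,-0.088,0,49],[-0.08,-0.088,0,56],[-0.09,-0.088,0,63],[-0.092,-0.088,0,70],[-0.092,-0.088,0,77],[-0.092,-0.088,0,84]],
])

```text
clock: 9.95
position: [0.5202, -0.1387, 0.0927]
tool_rot: [-3.139, 0.001, 1.565]
force: [0.5, 0.7, 0.6]
grip_width: 0.0397
finger_force: 0.0
```

>>> carry_out([
  [[0,0,0,6],[0,0,0.02,6],[0,0,0.04,6],[0,0,0.06,6],[0,0,0.075,6],[0,0,0.085,6],[0,0,0.091,6],[0,0,0.095,6],[0,0,0.095,6],[0,0,0.095,6]],
])

```text
clock: 10.78
position: [0.5208, -0.1388, -0.0005]
tool_rot: [3.141, 0.0, 1.466]
force: [-0.3, 0.1, -0.4]
grip_width: 0.0403
finger_force: 0.0
```

```bash
python3 chk.py; python3 -c "
from h import *
print(to([*w(-.072,.001),.004],84))"
```

```text
10.7833 [ 5.20818568e-01 -1.38801412e-01 -5.14215052e-04] 84.01344346805091 [-198.9    2.9] [-0.33021543  0.14258676 -0.42100651]
0.57 ((0.5330667495727539, -0.05124102532863617), (0.11875656247138977, 0.09012657403945923), 83.60636138916016) [-1.105e+02 -1.000e-01]
spot 0.56 [-111.7   -3.2]
(array([126.7,   1.8,  -4.4]), 'twist', np.float64(0.03))
```

>>> carry_out([
  [[0.004,0.001,-0.004,0],[0.01,0.002,-0.004,0],[0.016,0.002,-0.004,0],[0.022,0.002,-0.004,0],[0.028,0.002,-0.004,0],[0.034,0.002,-0.004,0],[0.04,0.002,-0.004,0],[0.046,0.002,-0.004,0],[0.052,0.002,-0.004,0],[0.056,0.002,-0.004,0],[0.06,0.002,-0.004,0],[0.06,0.002,-0.004,0]],
])

```text
clock: 11.93
position: [0.5292, -0.0784, 0.0035]
tool_rot: [3.141, 0.0, 1.467]
force: [0.8, -0.2, 1.2]
grip_width: 0.0395
finger_force: 0.0
```

```bash
python3 chk.py t3.png
```

```text
11.9333 [ 0.529236   -0.07838688  0.00348128] 84.06636254655369 [-137.9    0.9] [ 0.78862906 -0.17982406  1.23242014]
0.61 ((0.5382146239280701, 0.00434175506234169), (0.07066472619771957, 0.09208046644926071), 82.03369903564453) [-54.7   0.6]
spot 0.93 [-69.4   0.4]
```

View pics/t3.png

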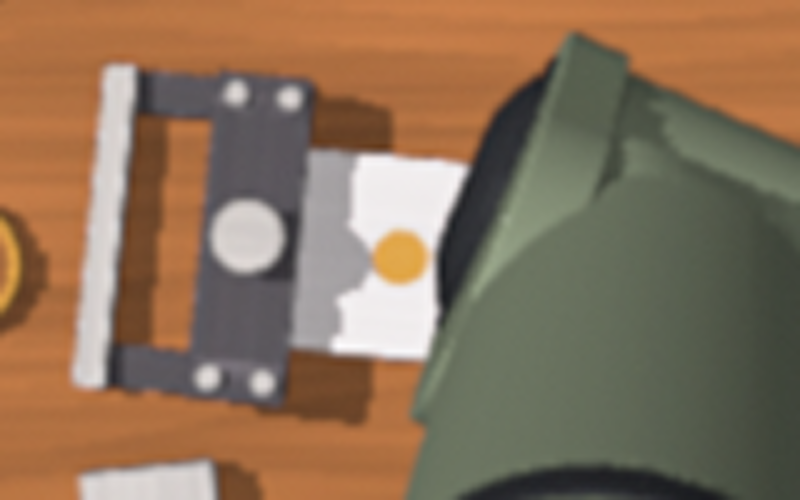

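>>> carry_out([
  [[0.005,0,0,0],[0.011,0,0,0],[0.017,0,0,0],[0.023,0,0,0],[0.029,0,0,0],[0.035,0,0,0],[0.041,0,0,0],[0.047,0,0,0],[0.053,0,0,0],[0.058,0,0,0],[0.061,0,0,0],[0.061,0,0,0]],
])

```text
clock: 13.08
position: [0.5354, -0.0174, 0.0033]
tool_rot: [-3.142, -0.0, 1.468]
force: [0.3, -0.1, -0.2]
grip_width: 0.0397
finger_force: 0.0
```

>>> carry_out([
  [[0.001,0,0,0],[0.002,0,0,0],[0.003,0,0,0],[0.004,0,0,0],[0.005,0,0,0],[0.006,0,0,0],[0.006,0,0,0],[0.006,0,0,0]],
])

```text
clock: 13.75
position: [0.536, -0.0124, 0.0033]
tool_rot: [3.141, -0.0, 1.467]
force: [0.1, -2.1, 1.9]
grip_width: 0.0403
finger_force: 1.2
```

```bash
python3 chk.py
```

```text
13.75 [ 0.53597489 -0.01242713  0.00333434] 84.02438312330939 [-71.6   1. ] [ 0.07587988 -2.13291205  1.9072142 ]
0.73 ((0.5480571389198303, 0.10031049698591232), (0.03396022319793701, 0.08823901414871216), 84.03813934326172) [41.8  0.8]
spot 0.61 [ 1.  -2.1]
```

>>> carry_out([
  [[0.0005,0,0,0],[0.001,0,0,0],[0.0015,0,0,0],[0.002,0,0,0],[0.002,0,0,0],[0.002,0,0,0]],
])

```text
clock: 14.4
position: [0.5361, -0.0106, 0.0033]
tool_rot: [3.142, 0.0, 1.466]
force: [-0.1, -5.2, 1.7]
grip_width: 0.0402
finger_force: 2.4
```

>>> carry_out([
  [[0.0005,0,0,0],[0.001,0,0,0],[0.0015,0,0,0],[0.002,0,0,0],[0.002,0,0,0],[0.002,0,0,0]],
])

```text
clock: 14.9
position: [0.5361, -0.0105, 0.0034]
tool_rot: [3.141, 0.002, 1.465]
force: [-0.7, -14.4, 2.5]
grip_width: 0.0401
finger_force: 7.7
```

```bash
python3 chk.py t4.png
```

```text
14.9 [ 0.53612823 -0.01050945  0.00336293] 83.93362495840124 [-69.7   1.1] [ -0.71345214 -14.415686     2.46241847]
0.88 ((0.5489433407783508, 0.10111768543720245), (0.03663516044616699, 0.08897881209850311), 83.6136474609375) [42.6  0. ]
spot 0.63 [1.1 1.8]
```

View pics/t4.png

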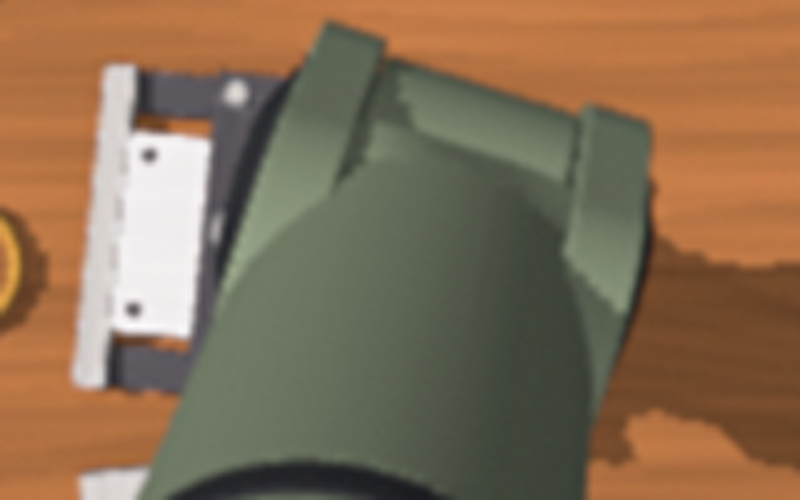

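>>> carry_out([
  [[-0.005,0,0,0],[-0.02,0,0,0],[-0.04,0,0,0],[-0.04,0,-0.03,0],[-0.04,0,-0.06,0],[-0.04,0,-0.09,0],[-0.04,0,-0.115,0],[-0.04,0,-0.115,0],[-0.04,0,-0.115,0]],
], grip=0.0)

```text
clock: 15.8
position: [0.5329, -0.0475, 0.1194]
tool_rot: [3.139, -0.001, 1.468]
force: [-0.8, -0.3, -0.2]
grip_width: 0.0003
finger_force: 0.0
```

```bash
python3 chk.py; python3 -c "
from h import *
f=bot.grab_frame('top')
for q in bot.spot_point(f,'punch')[:1]:print(injig(ray(f,q['position'],.062)))
print(to([*w(0,0),.085],84))"
```

```text
15.8 [ 0.53286617 -0.04751901  0.11938709] 84.0837603608605 [-106.9    0.5] [-0.77215945 -0.32044103 -0.15823545]
0.63 ((0.548704206943512, 0.10070998221635818), (0.03649696335196495, 0.08982968330383301), 83.61128997802734) [42.2  0.2]
spot 0.76 [ 1.4 -2.1]
[ 1.1 -0.1]
(array([107.7,   1.7,  32.4]), 'twist', np.float64(0.03))
```

>>> carry_out([
  [[0.025,0,0,0],[0.055,0.001,0,0],[0.085,0.001,0,0],[0.107,0.001,0,0],[0.107,0.001,0,0],[0.107,0.001,0.02,0],[0.107,0.001,0.04,0],[0.107,0.001,0.045,0],[0.107,0.001,0.045,0],[0.107,0.001,0.045,0]],
])

```text
clock: 16.88
position: [0.5442, 0.0575, 0.0734]
tool_rot: [-3.141, 0.0, 1.466]
force: [-0.8, -0.4, 0.5]
grip_width: -0.0003
finger_force: 0.0
```

```bash
python3 -c "
from h import *
s=bot.observe();print(s['position'],injig(s['position']),s['force'])
f=bot.grab_frame('side');save(f,'s2.png',(280,180,400,280),5)"
```

```text
[0.5442405  0.05745617 0.07340878] [-1.3  0.1] [-0.77366043 -0.37261502  0.53339778]
```

View pics/s2.png

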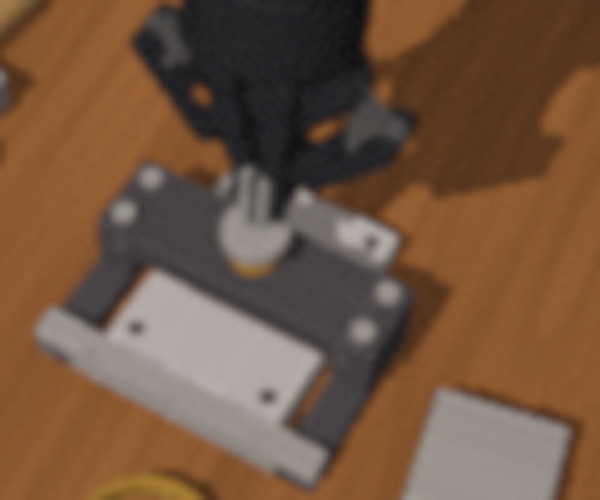

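>>> carry_out([
  [[0.001,0,0.003,0],[0.001,0,0.006,0],[0.001,0,0.009,0],[0.001,0,0.011,0],[0.001,0,0.012,0],[0.001,0,0.013,0],[0.001,0,0.014,0],[0.001,0,0.015,0],[0.001,0,0.0155,0],[0.001,0,0.016,0],[0.001,0,0.016,0],[0.001,0,0.016,0]],
])

```text
clock: 17.93
position: [0.5444, 0.059, 0.0573]
tool_rot: [3.142, -0.0, 1.466]
force: [-1.3, 1.1, 4.2]
grip_width: -0.0
finger_force: 1.9
```

>>> carry_out([
  [[0,0,0.0005,0],[0,0,0.001,0],[0,0,0.0015,0],[0,0,0.0015,0],[0,0,0.0015,0]],
])

```text
clock: 18.35
position: [0.5446, 0.0591, 0.0569]
tool_rot: [3.141, -0.001, 1.466]
force: [-9.4, 1.4, 28.9]
grip_width: 0.0003
finger_force: 14.3
```

>>> carry_out([
  [[0,0,0,0],[0,0,0,0],[0,0,0,0],[0,0,-0.002,0],[0,0,-0.005,0],[0,0,-0.01,0],[0,0,-0.03,0],[0,0,-0.06,0],[0,0,-0.09,0],[-0.03,0,-0.12,0],[-0.06,0,-0.12,0],[-0.09,0,-0.12,0]],
])

```text
clock: 19.35
position: [0.5356, -0.0315, 0.1777]
tool_rot: [3.138, -0.001, 1.468]
force: [0.7, 0.3, -0.5]
grip_width: -0.0001
finger_force: 0.0
```

>>> carry_out([
  [[-0.04,0,0,0],[-0.08,0,0,0],[-0.1,0,0,0],[-0.1,0,0,0],[-0.1,0,0,0]],
])

```text
clock: 19.77
position: [0.5242, -0.1314, 0.1759]
tool_rot: [-3.142, 0.0, 1.464]
force: [-0.2, 0.9, 0.2]
grip_width: 0.0001
finger_force: 0.0
```

```bash
python3 chk.py t5.png
```

```text
19.7667 [ 0.5242166  -0.13136652  0.17593405] 83.86970913080901 [-191.1    0.3] [-0.20044138  0.85858912  0.17112752]
0.94 ((0.5401929020881653, 0.018686920404434204), (0.03855428472161293, 0.08884778618812561), 83.85502624511719) [-40.2   0.1]
spot 0.96 [-2.4 -2.7]
```

View pics/t5.png

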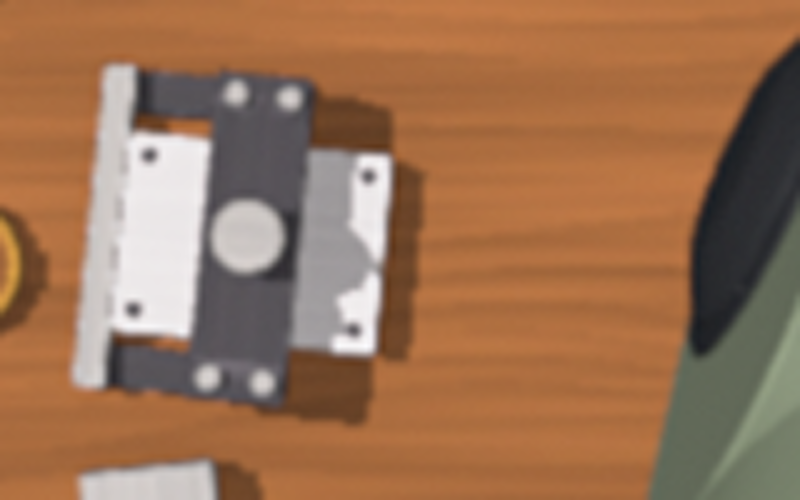

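The plate is still flush against the stop bar (left edge at about x 121 px), and the punch head is back up with its centre at about (247, 236). The arm is clear of everything.

```bash
python3 -c "
from workcell import bot
print(bot.job_done())"
```

```text
the job is handed in; nothing more can be done
None
```

The carrier was pushed flush against the stop bar, then the punch was pressed onto the blank with about 29 N and sprang back up; the job was handed in at about 20 s.

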